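Fetch the safety-glasses case from among the bottles

TASK

Fetch the dark safety-glasses case that is boxed in by the two spray cans and the glue bottle on the plywood board: first stand all three of them on the blue mat, then lay the case, right side up, in the middle of the green mat, lengthwise along the mat. After that put each can and the bottle back upright in the middle of the same dark round mark that it stood on at the start. Never knock one of the three over.

Things in the scene. Friction and masses are not known exactly. Their poses are not given: they have to be found in the camera images.
- board: fixed plywood board, 250 (x) by 200 (y) by 6 mm high; origin at the centre of its underside. Three flat dark round marks, 78 mm across, at (-70, +45), (-70, -45) and (+70, 0) mm in its x, y. At the start a can or bottle stands centred on each (which on which varies) and the glasses case lies at the board's origin along its y, only 5 to 15 mm from them
- side_mat: fixed plain blue mat, the side area, 250 (x) by 200 (y) by 4 mm high; origin at the centre of its underside; empty at the start. It and the board may lie on either side of each other. 190 mm tall cans may stand in the way from the board to the green mat
- green_mat: fixed green mat for the glasses case, 90 (x) by 165 (y, lengthwise) by 4 mm high; origin at the centre of its underside; empty at the start. A fixed red drill (about 70 mm high) lies just beyond it, its side handle reaching towards the bench edge beside the mat
- can_red_cap: loose white spray can with a red cap, standing; 65 mm diameter, 190 mm high, about 0.38 kg; its side is straight up to about 135 mm, then narrows to the 45 mm cap from 166 mm up; origin at the centre of its underside, z up along it
- can_black_cap: loose white spray can with a black cap, standing; 56 mm diameter, 170 mm high; its side is straight up to about 120 mm, then narrows to the 39 mm cap from 149 mm up; about 0.3 kg; origin at the centre of its underside, z up along it
- glue_bottle: loose white glue bottle with an orange pointed nozzle, standing; 46 (x) by 64 (y) mm, 179 mm high with the nozzle, about 0.17 kg; its side is straight up to about 115 mm, rounds in up to 138 mm, and the nozzle above is 24 mm across; origin at the centre of its underside, x across its narrow side, which lies along the board's x at the start to within 0.1 rad
- glasses_case: loose dark navy safety-glasses case, closed, lying flat, rounded ends and edges (widest about 24 mm above its underside), 61 (x) by 150 (y, lengthwise) by 45 mm high, about 0.12 kg; origin at the centre of its underside

How it is judged (in metres and radians):
On the way, in this order (a step that is already met when the one before it is completed fails the run):
1. both spray cans and the glue bottle stand released on the blue mat, with the glasses case still in its place (x of can_red_cap in the frame of side_mat between -0.115 and 0.115 m and y of can_red_cap in the frame of side_mat between -0.09 and 0.09 m and height (world z) of each of can_red_cap, can_black_cap, glue_bottle below 0.012 m and angle between each of can_red_cap, can_black_cap, glue_bottle's own z axis and vertical below 0.1 rad and linear speed of each of can_red_cap, can_black_cap, glue_bottle below 0.02 m/s and contact force between each of can_red_cap, can_black_cap, glue_bottle and the fingers below 0.2 N and x of can_black_cap in the frame of side_mat between -0.115 and 0.115 m and y of can_black_cap in the frame of side_mat between -0.09 and 0.09 m and x of glue_bottle in the frame of side_mat between -0.115 and 0.115 m and y of glue_bottle in the frame of side_mat between -0.09 and 0.09 m and distance of glasses_case from where it was at the start of the episode below 0.03 m), for 0.2 s.
2. the glasses case lies released in the middle of the green mat while the three bottles stand on the blue mat (horizontal distance between glasses_case and green_mat below 0.015 m and angle between the y axis of glasses_case and the y axis of green_mat, either way round below 0.2 rad and height (world z) of each of glasses_case, can_red_cap, can_black_cap, glue_bottle below 0.012 m and angle between each of glasses_case, can_red_cap, can_black_cap, glue_bottle's own z axis and vertical below 0.1 rad and linear speed of each of glasses_case, can_red_cap, can_black_cap, glue_bottle below 0.02 m/s and contact force between each of glasses_case, can_red_cap, can_black_cap, glue_bottle and the fingers below 0.2 N and x of can_red_cap in the frame of side_mat between -0.115 and 0.115 m and y of can_red_cap in the frame of side_mat between -0.09 and 0.09 m and x of can_black_cap in the frame of side_mat between -0.115 and 0.115 m and y of can_black_cap in the frame of side_mat between -0.09 and 0.09 m and x of glue_bottle in the frame of side_mat between -0.115 and 0.115 m and y of glue_bottle in the frame of side_mat between -0.09 and 0.09 m), for 0.2 s.
At the end, for the whole second after the job is handed in: Case on the green mat, right side up, centre within 15 mm of the mat's, length within 0.2 rad of the mat's; each can and the bottle upright (0.1 rad) within 15 mm of where it started; all released and at rest (horizontal distance between glasses_case and green_mat below 0.015 m and angle between the y axis of glasses_case and the y axis of green_mat, either way round below 0.2 rad and height (world z) of glasses_case below 0.012 m and angle between each of glasses_case, can_red_cap, can_black_cap, glue_bottle's own z axis and vertical below 0.1 rad and linear speed of each of glasses_case, can_red_cap, can_black_cap, glue_bottle below 0.02 m/s and contact force between each of glasses_case, can_red_cap, can_black_cap, glue_bottle and the fingers below 0.2 N and distance of each of can_red_cap, can_black_cap, glue_bottle from where it was at the start of the episode below 0.015 m); the robot touches nothing.
It fails at once if a can or the glue bottle is knocked over (leans more than 0.6 rad) (angle between any of can_red_cap, can_black_cap, glue_bottle's own z axis and vertical above 0.6 rad).
It also fails if it takes over 138 s, if anything falls off the work surface, if the arm or the gripper's body presses on something with over 40 N, if the wrist force passes 120 N, or if a joint passes its speed limit or range.

ROBOT

A 7-joint arm with a two-finger parallel gripper is mounted at the origin on a cart in front of the work surface, level with it; the furniture and walls round the work are solid. World frame = base frame: x ahead of the robot, y to its left, z up, the work surface at z = 0. Lengths are in mm, angles in rad, forces in N, time in s.
With the tool pointing down it reaches from about 400 to 875 mm from the base axis. Payload 4.4 kg.
Tool frame: the origin (TCP) lies midway between the tips of the shut fingers; the grasp point (between the pads) lies 19 mm behind it (ctrl.pinch_z is the distance from the TCP to the grasp point, in mm); z points along the fingers, y is the line along which they close (so a half turn about z gives the same grasp; the last joint's range is limited). The gripper opens to 85 mm and grips with 20 to 120 N. Pads are 22 mm wide; open, the fingers measure 114 mm over their backs; the gripper's body (76 mm by 85 mm) begins 54 mm behind the grasp point. The pads swing forward as they close: fully open they stand 13 mm farther back than shut.
Start: joints at [1.088, 0.628, 0.038, 1.517, -0.027, 0.996, -0.02], TCP at [263.172, -594.355, 231.313] pointing down, gripper open.
Joint ranges: [-3.06, 3.06], [-0.37, 2.12], [-1.25, 1.32], [0.18, 2.47], [-1.1, 4.24], [0.23, 1.98], [-2.94, 2.94]. Speed limits (rad/s): [2.57, 2.57, 3.14, 3.14, 3.14, 3.14, 3.14].

INTERFACE

Orientations are given as [roll, pitch, yaw] about the fixed x, y, z axes, in that order (R = Rz(yaw) Ry(pitch) Rx(roll)).
In Python, from cell import read_state, cams, order, ctrl gives the robot as it stands.
- The arm moves only by the tool move_arm, never from a script. Its argument "targets" is text: rows parted by semicolons, each of 7 numbers parted by spaces: the gripper's target within -1 to 1 (fully open at 1, half-way at 0, shut at -1), then the shift along the tool's x, y, z in cm, then the turn, a rotation vector about the tool's x, y, z in degrees. A call has 1 to 5 rows; each row shifts and turns the commanded pose from where the row before left it, along the tool's axes as they then stand; what a row does not reach is not made up. A row lasts 1/12 s, in which the tool goes at most 41.7 mm and 7.16 degrees, less where a joint would pass 70% of its speed; a pose out of reach is approached as far as the arm can. A call with a gripper value outside its range is refused whole. The fingers move at their own pace and stop on an object; the grip force is fixed at half the most. Time passes only in rows, so rows that do not move let the fingers close. It gives the time, the measured TCP pose, the force, the opening and the grip force at its end, in the units of the state.
- read_state(): the state, without advancing time (a new reading comes with each control period).
- cams.get_image(name): name is "side" or "top" or "wrist"; returns a dict with "color" (384x512x3 uint8, red, green, blue), "fovy" (degrees; the focal length in pixels is half the picture's height over the tangent of half this angle, whatever the lens; pixels are square), "cx", "cy" (the principal point, pixels), "rvec" (rotation vector, rad) and "tvec" (3), from world to camera coordinates, as OpenCV has them. Camera axes: x right, y down, z forward; pixel columns grow to the right and rows downward; lengths in mm; the calibration is good to about 2 mm. The wrist camera is an equidistant fisheye: a pixel r from the principal point sees the ray r / f radians off the axis. A picture is of the moment at which its call begins. There is no depth.
- order.finish_job(): hands the job in; it is judged then, once.
The state is a dict: "clock": time; "qpos": joint angles; "qd": joint speeds; "tau": joint torques, N m; "eef_pos": TCP position; "tool_rot": TCP orientation; "force": force on the tool from outside, world axes, zero at the start; "torque": the same for the moment, N m; "width": finger opening in mm; "gripper_force": force on a finger pad.
Only numpy, scipy, OpenCV 4.12 (cv2) and the standard library are available. Lean on these libraries where they do the work, as an engineer would, in place of code of your own. Each camera call takes 0.05 s, during which the arm holds its last target. There are 200 camera calls.

## Working session

There is one attempt and no reset: what is moved stays moved. The work goes in short steps, Python scripts to look and compute and a tool call to move; the robot and the scene stay as the last step left them, time stands still between calls to the robot, and variables do not carry over. Pictures are saved under pics/ and viewed, at most 14 in all, crops included, and the job is handed in when it is done.

Besides the shell and the picture viewer there is one more tool, called after "Emit:" in YAML: its name, and indented under it one key for each argument. move_arm: Moves the arm, as the interface text tells. Its arguments: {"type":"object","properties":{"targets":{"type":"string"}},"required":["targets"]}

```bash
ls; mkdir -p pics; python3 - <<'E'
from cell import read_state, cams
import cv2,numpy as np,json
for n in ("top","side"):
    d=cams.get_image(n); cv2.imwrite(f"pics/{n}0.png",d["color"][:,:,::-1])
    print(n,d["fovy"],d["cx"],d["cy"],d["rvec"],d["tvec"])
s=read_state();print(s)
E
```

```text
pics
top 48.999823940259425 256.29516687393544 183.9002446585588 [ 2.14447038 -2.09516814  0.17203366] [  11.84206069  528.99510995 1140.6281678 ]
side 43.85091393276326 254.91738524648275 190.58775863251537 [ 0.21484181 -2.57451215  1.64069504] [ 515.85306039   90.81108079 1485.44673677]
{'clock': 0.1, 'qpos': array([ 1.08820055,  0.62924092,  0.03840667,  1.51826942, -0.02701874,
        0.99632408, -0.02001066]), 'qd': array([-8.48934913e-04, -1.63936682e-03,  1.35128860e-03, -1.93014925e-03,
        1.52153721e-03,  5.75277741e-05,  1.04384057e-03]), 'tau': array([ 1.85179335e-03, -5.64531326e+01,  1.22977540e+00, -1.93972242e+01,
        1.11772958e-02,  5.46301409e-03,  1.54235647e-05]), 'eef_pos': array([ 262.9641854 , -593.81022607,  230.4881409 ]), 'tool_rot': array([-3.13986707e+00, -2.10823032e-05,  4.16805673e-01]), 'force': array([-0.26385473, -0.19751834,  0.94274532]), 'torque': array([-0.000617  ,  0.04365718,  0.01196159]), 'gripper_force': 0.0, 'width': 85.53327485446673}
```

View pics/top0.png

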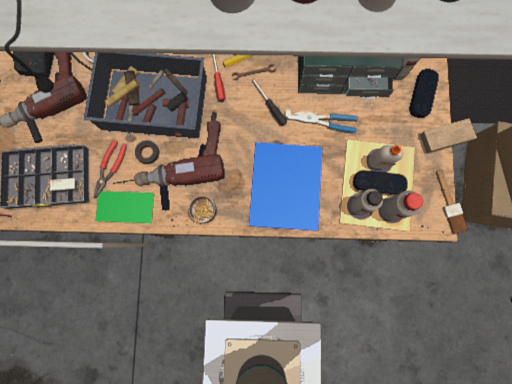

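View pics/side0.png

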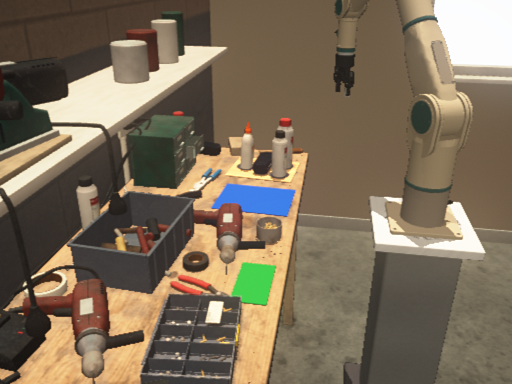

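The top view shows the blue mat at about (286,186), the board at (378,184) and the green mat at (125,207). The red cap is at (413,201), the black cap at (375,197), the orange nozzle at (396,152) and the case at (380,182). Next I'll turn these into positions.

```bash
cat > h.py <<'E'
import numpy as np,cv2
from cell import read_state,cams
def K(d):
    f=192/np.tan(np.radians(d["fovy"])/2); return np.array([[f,0,d["cx"]],[0,f,d["cy"]],[0,0,1]])
def unproj(d,uv,z):
    k=K(d);R=cv2.Rodrigues(np.array(d["rvec"]))[0];t=np.array(d["tvec"])
    uv=np.atleast_2d(np.asarray(uv,float)); r=np.c_[uv,np.ones(len(uv))]@np.linalg.inv(k).T@R
    c=-R.T@t; return (c+r*((z-c[2])/r[:,2])[:,None])[:,:2]
def proj(d,P): return cv2.projectPoints(np.atleast_2d(np.asarray(P,float)),np.array(d["rvec"]),np.array(d["tvec"]),K(d),None)[0][:,0]
def rect(d,m,z):
    c=max(cv2.findContours(m.astype(np.uint8),0,1)[0],key=cv2.contourArea)[:,0].astype(float)
    w=unproj(d,c,z).astype(np.float32); return cv2.minAreaRect(w)
E
python3 - <<'E'
from h import *
d=cams.get_image("top");im=d["color"].astype(int);r,g,b=im[...,0],im[...,1],im[...,2]
R=cv2.Rodrigues(np.array(d["rvec"]))[0];print("cam",-R.T@d["tvec"])
print("blue",rect(d,(b>150)&(r<90),4)); print("green",rect(d,(g>130)&(r<90)&(b<110),4))
hsv=cv2.cvtColor(d["color"],cv2.COLOR_RGB2HSV)
print("boardpx",hsv[170,348],hsv[230,380],hsv[145,360],"bench",hsv[210,330],hsv[235,430])
big=cv2.resize(d["color"][130:240,325:450],None,fx=6,fy=5.45*1.0,interpolation=cv2.INTER_CUBIC)
cv2.imwrite("pics/crop.png",cv2.resize(d["color"][130:240,325:450],None,fx=5,fy=5,interpolation=cv2.INTER_CUBIC)[:,:,::-1])
d2=cams.get_image("side");cv2.imwrite("pics/crop2.png",cv2.resize(d2["color"][110:220,205:325],None,fx=5,fy=5,interpolation=cv2.INTER_CUBIC)[:,:,::-1])
E
```

```text
cam [ 317.30486032    1.45547824 1216.68573803]
blue ((533.9078979492188, -60.33270263671875), (197.5819549560547, 247.9329833984375), 86.95680236816406)
green ((460.9843444824219, 407.5820007324219), (162.08860778808594, 86.722412109375), 89.13774871826172)
boardpx [ 26  92 224] [ 14 102 198] [ 25  94 223] bench [ 14  82 189] [ 14 102 207]
```

View pics/crop.png

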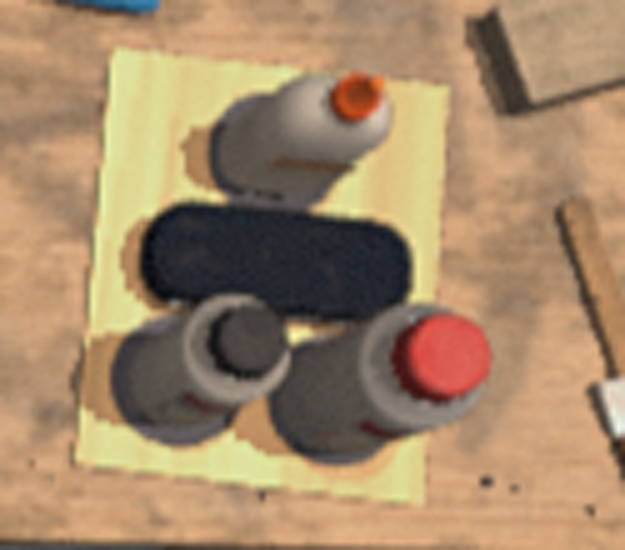

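View pics/crop2.png

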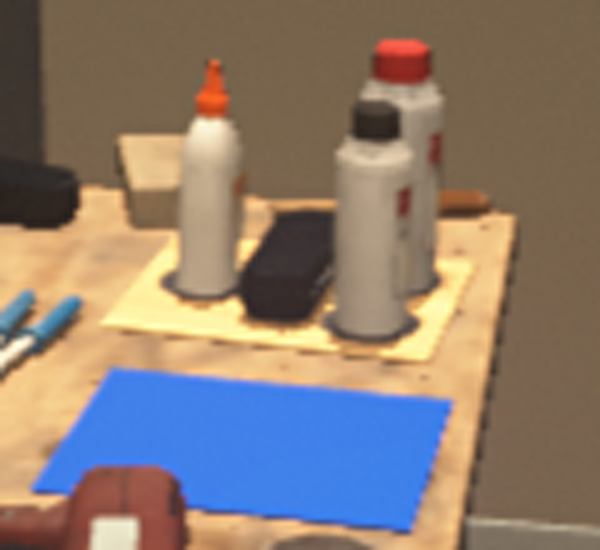

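The crops confirm the layout: the board is yawed by about -5°, the black-cap and red-cap cans stand on the near pair of marks, and the bottle stands on the far one. I'll fit the board and the caps.

```bash
python3 - <<'E'
from h import *
np.set_printoptions(precision=1,suppress=True)
d=cams.get_image("top");im=d["color"].astype(int)
c=np.array([(113,48),(448,85),(425,502),(77,463)],float); uv=(c+.5)/5-.5+[325,130]
P=unproj(d,uv,6); ctr=P.mean(0)
ux=(P[0]+P[1]-P[2]-P[3])/2; uy=(P[0]+P[3]-P[1]-P[2])/2
yaw=np.arctan2(ux[1],ux[0]); print("board",ctr,np.degrees(yaw),np.degrees(np.arctan2(-uy[0],uy[1])),np.linalg.norm(ux),np.linalg.norm(uy))
Rb=np.array([[np.cos(yaw),-np.sin(yaw)],[np.sin(yaw),np.cos(yaw)]])
for n,m in dict(black=(-70,45),red=(-70,-45),bottle=(70,0)).items(): print("mark",n,ctr+Rb@m)
hsv=cv2.cvtColor(d["color"],cv2.COLOR_RGB2HSV); H,S,V=hsv[...,0],hsv[...,1],hsv[...,2]
roi=np.zeros(H.shape,bool); roi[130:240,325:450]=1
red=roi&((H>170)|(H<6))&(S>140); red[:190]=0
ora=roi&(H<14)&(S>180); ora[170:]=0
for n,m,z in(("red",red,196),("nozzle",ora,170)):
    q=np.argwhere(m)[:,::-1]; print(n,len(q),q.mean(0),unproj(d,[q.mean(0)],z))
e=[((250+.5)/5-.5+325,(338+.5)/5-.5+130)]; print("blackcap",unproj(d,e,176))
# red cap top (443,350), nozzle tip
e=[((445+.5)/5-.5+325,(352+.5)/5-.5+130)]; print("redcap eye",unproj(d,e,196))
e=[((355+.5)/5-.5+325,(97+.5)/5-.5+130)]; print("nozzle eye",unproj(d,e,163))
s=cams.get_image("side")
for n,p,z in(("nozzle tip",(214,62),185),("redtop",(402,46),196),("blacktop",(377,107),176),("nozzle base",(212,115),144)):
    print("side",n,unproj(s,[((p[0]+.5)/5-.5+205,(p[1]+.5)/5-.5+110)],z))
m=roi&(V<60)&(np.abs(H.astype(int)-112)<20); q=np.argwhere(m)[:,::-1]; print("case",q.mean(0),unproj(d,[(((277+.5)/5-.5+325),(261+.5)/5-.5+130)],40))
E
```

```text
board [ 544.3 -328.1] -5.473602181726331 -5.25905840734962 247.536321949986 197.90690153262616
mark black [ 478.9 -276.6]
mark red [ 470.3 -366.2]
mark bottle [ 613.9 -334.8]
red 251 [412.9 201. ] [[ 467.8 -360.4]]
nozzle 59 [395.2 149.8] [[ 602.6 -330.3]]
blackcap [[ 478.2 -273.2]]
redcap eye [[ 470.4 -362.2]]
nozzle eye [[ 606.6 -333.5]]
side nozzle tip [[ 605.3 -323.1]]
side redtop [[ 467.8 -353.5]]
side blacktop [[ 475.8 -265. ]]
side nozzle base [[ 606.6 -321.7]]
case [380.2 181.7] [[ 543.6 -325.4]]
```

Emit:
move_arm:
  targets: "1 0 0 -2 0 0 -7; 1 0 0 -2 0 0 -7; 1 0 0 -2 0 0 -7; 1 0 0 -2 0 0 -7; 1 0 0 -2 0 0 -7"

```text
clock: 0.72
eef_pos: [263.0, -594.2, 332.2]
tool_rot: [-3.141, -0.0, 1.034]
force: [1.5, -0.0, 0.6]
width: 85.7
gripper_force: 0.0
```

Emit:
move_arm:
  targets: "1 0 0 0 0 0 -7; 1 0 0 0 0 0 -7; 1 0 0 0 0 0 -7; 1 0 0 0 0 0 -7; 1 0 0 0 0 0 -3.1"

```text
clock: 1.13
eef_pos: [263.0, -594.3, 331.2]
tool_rot: [3.142, -0.0, 1.576]
force: [-0.2, 0.1, 0.1]
width: 85.2
gripper_force: 0.0
```

Emit:
move_arm:
  targets: "1 3.2 2.15 0 0 0 0; 1 3.2 2.15 0 0 0 0; 1 3.2 2.15 0 0 0 0; 1 3.2 2.15 0 0 0 0; 1 3.2 2.15 0 0 0 0"

```text
clock: 1.55
eef_pos: [371.3, -432.9, 331.3]
tool_rot: [3.142, 0.0, 1.57]
force: [0.9, -0.4, -0.2]
width: 85.3
gripper_force: 0.0
```

Emit:
move_arm:
  targets: "1 3.2 2.15 0 0 0 0; 1 3.2 2.15 0 0 0 0; 1 3.2 2.15 0 0 0 0; 1 3.2 2.15 0 0 0 0; 1 3.2 2.15 0 0 0 0"

```text
clock: 1.97
eef_pos: [478.9, -272.8, 331.5]
tool_rot: [3.141, 0.0, 1.57]
force: [0.3, -0.2, 1.6]
width: 85.5
gripper_force: 0.0
```

Emit:
move_arm:
  targets: "1 0 0 0 0 0 0; 1 0 0 0 0 0 0"

```text
clock: 2.13
eef_pos: [479.8, -271.7, 331.5]
tool_rot: [3.141, -0.001, 1.576]
force: [-0.3, -0.9, 0.3]
width: 85.6
gripper_force: 0.0
```

```bash
cat >> h.py <<'E'
def wproj(d,P):
    R=cv2.Rodrigues(np.array(d["rvec"]))[0]; p=np.atleast_2d(np.asarray(P,float))@R.T+np.array(d["tvec"])
    f=192/np.tan(np.radians(d["fovy"])/2); h=np.hypot(p[:,0],p[:,1]); r=f*np.arctan2(h,p[:,2])
    return np.c_[d["cx"]+r*p[:,0]/h,d["cy"]+r*p[:,1]/h]
def wunproj(d,uv,z):
    R=cv2.Rodrigues(np.array(d["rvec"]))[0];t=np.array(d["tvec"]);f=192/np.tan(np.radians(d["fovy"])/2)
    q=np.atleast_2d(np.asarray(uv,float))-[d["cx"],d["cy"]]; r=np.hypot(*q.T)+1e-9; a=r/f
    v=np.c_[q*(np.sin(a)/r)[:,None],np.cos(a)]@R; c=-R.T@t; return (c+v*((z-c[2])/v[:,2])[:,None])[:,:2]
E
python3 - <<'E'
from h import *
d=cams.get_image("wrist");s=read_state();print(s["eef_pos"],s["tool_rot"],d["fovy"])
R=cv2.Rodrigues(np.array(d["rvec"]))[0];print("cam",-R.T@d["tvec"],R[2])
im=d["color"][:,:,::-1].copy()
for n,p in dict(k=(478,-274,176),r=(470,-363,196),b=(608,-333,163)).items():
    u=wproj(d,[p])[0];print(n,u);cv2.drawMarker(im,tuple(int(round(x)) for x in u),(0,255,0),0,8)
cv2.imwrite("pics/w1.png",cv2.resize(im,(768,576),interpolation=cv2.INTER_CUBIC))
E
```

```text
[ 478.42985593 -274.06161205  331.31567601] [-3.14121573e+00  5.40616494e-04  1.57232714e+00] 65.70646984690485
cam [ 479.10195024 -197.76924881  473.99808922] [ 0.00229307 -0.28964845 -0.95713035]
k [257.93286707 178.40910945]
r [250.07177338 263.32792843]
b [366.96148052 224.98396248]
```

View pics/w1.png

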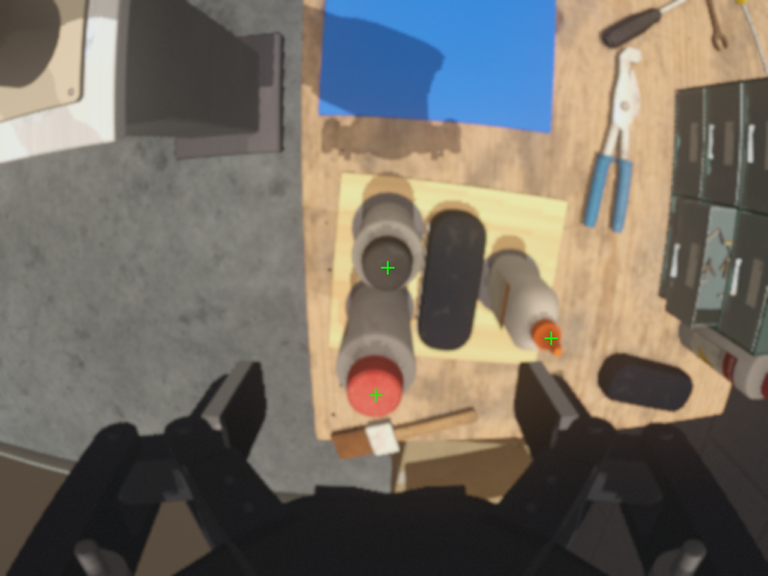

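The wrist view shows the black cap at (387,263), the red cap centre at about (375,383) and the nozzle collar at about (545,335). My predicted markers are within a few mm of them. I'll refine numerically.

```bash
python3 - <<'E'
from h import *
np.set_printoptions(precision=1,suppress=True)
d=cams.get_image("wrist");hsv=cv2.cvtColor(d["color"],cv2.COLOR_RGB2HSV);H,S,V=[hsv[...,i].astype(int) for i in range(3)]
g=np.indices(H.shape)
red=((H>170)|(H<5))&(S>120)&(np.hypot(g[1]-250,g[0]-257)<30)
ora=(H<14)&(S>150)&(np.hypot(g[1]-364,g[0]-224)<20)
blk=(V<85)&(np.hypot(g[1]-258,g[0]-176)<20)
for n,m,z in(("red",red,192),("ora",ora,160),("blk",blk,174)):
    c=max(cv2.findContours(m.astype(np.uint8),0,1)[0],key=cv2.contourArea);(q,r)=cv2.minEnclosingCircle(c)
    print(n,q,r,wunproj(d,[q],z), "mean",wunproj(d,[c[:,0].mean(0)],z))
# bottle neck/foot
print("case mid",wunproj(d,[(453/1.5,280/1.5)],45))
print("board corners", wunproj(d,np.array([(342,175),(566,202),(540,362),(331,345)])/1.5,6))
print("mat corners", wunproj(d,np.array([(318,115),(551,132)])/1.5,4))
E
```

```text
red (251.5628204345703, 254.80889892578125) 19.33884048461914 [[ 469.7 -357.1]] mean [[ 469.8 -355.8]]
ora (366.5434875488281, 222.56521606445312) 12.82524299621582 [[ 606.3 -334.1]] mean [[ 607.1 -334.3]]
blk (259.5, 170.5) 15.953156471252441 [[ 478.1 -268.6]] mean [[ 480.8 -262.5]]
case mid [[ 542.2 -322.7]]
board corners [[ 428.5 -220.2]
 [ 673.  -243.6]
 [ 661.6 -437. ]
 [ 410.9 -412.3]]
mat corners [[ 403.5 -155.9]
 [ 652.2 -167.5]]
```

Emit:
move_arm:
  targets: "1 0 0.1 3.5 0 0 0; 1 0 0 3.5 0 0 0; 1 0 0 3.5 0 0 0; 1 0 0 3.5 0 0 0; 1 0 0 2.8 0 0 0"

```text
clock: 2.65
eef_pos: [477.0, -276.4, 161.0]
tool_rot: [-3.139, 0.0, 1.567]
force: [0.2, 0.7, 1.1]
width: 85.6
gripper_force: 0.0
```

Emit:
move_arm:
  targets: "1 0 0 1 0 0 0; 0.3 0 0 0 0 0 0; 0 0 0 0 0 0 0; -0.3 0 0 0 0 0 0; -1 0 0 0 0 0 0"

```text
clock: 3.07
eef_pos: [480.4, -275.4, 155.3]
tool_rot: [3.139, 0.002, 1.57]
force: [-0.5, -0.6, 1.0]
width: 38.9
gripper_force: 0.5
```

Emit:
move_arm:
  targets: "-1 0 0 0 0 0 0; -1 0 0 0 0 0 0; -1 0 0 0 0 0 0; -1 0 0 -0.5 0 0 0; -1 0 0 -1 0 0 0"

```text
clock: 3.48
eef_pos: [478.6, -274.2, 168.6]
tool_rot: [-3.14, -0.001, 1.571]
force: [0.9, -0.6, -2.4]
width: 36.4
gripper_force: 60.3
```

Emit:
move_arm:
  targets: "-1 0.5 0 -2 0 0 0; -1 1.5 0 -2 0 0 0; -1 2.4 0 0 0 0 0; -1 2.4 0 0 0 0 0; -1 2.4 0 0 0 0 0"

```text
clock: 3.9
eef_pos: [479.5, -181.7, 209.8]
tool_rot: [3.14, 0.001, 1.57]
force: [0.5, -0.2, -1.9]
width: 36.9
gripper_force: 60.6
```

Emit:
move_arm:
  targets: "-1 2.4 0 0 0 0 0; -1 2.4 0 0 0 0 0; -1 2.4 0 0 0 0 0; -1 2.4 0 0 0 0 0; -1 2.4 0 0 0 0 0"

```text
clock: 4.32
eef_pos: [479.5, -61.3, 209.4]
tool_rot: [3.14, 0.0, 1.57]
force: [0.2, 1.0, -1.9]
width: 36.9
gripper_force: 60.6
```

Emit:
move_arm:
  targets: "-1 2.4 0 0 0 0 0; -1 1.5 0 0 0 0 0; -1 0.8 0 0 0 0 0; -1 0 0 2.5 0 0 0; -1 0 0 1.7 0 0 0"

```text
clock: 4.73
eef_pos: [480.2, -15.3, 166.7]
tool_rot: [3.139, 0.0, 1.571]
force: [-0.3, -0.6, -3.3]
width: 36.8
gripper_force: 60.6
```

Emit:
move_arm:
  targets: "-1 0 0 1 0 0 0; -1 0 0 0.4 0 0 0; -1 0 0 0 0 0 0; -1 0 0 0 0 0 0"

```text
clock: 5.07
eef_pos: [478.9, -16.1, 153.7]
tool_rot: [-3.141, 0.001, 1.57]
force: [-3.8, -0.3, 7.4]
width: 36.2
gripper_force: 61.9
```

Emit:
move_arm:
  targets: "0 0 0 0 0 0 0; 0.4 0 0 0 0 0 0; 1 0 0 0 0 0 0; 1 0 0 0 0 0 0; 1 0 0 0 0 0 0"

```text
clock: 5.48
eef_pos: [479.7, -15.6, 152.5]
tool_rot: [3.141, 0.0, 1.57]
force: [-0.3, -0.1, 0.8]
width: 85.3
gripper_force: 0.0
```

Emit:
move_arm:
  targets: "1 0 0 -2 0 0 0; 1 0 0 -4 0 0 0; 1 0 0 -4 0 0 0; 1 -2 0 0 0 0 0; 1 -4 0 0 0 0 0"

```text
clock: 5.9
eef_pos: [481.9, -71.1, 255.3]
tool_rot: [3.134, -0.002, 1.579]
force: [1.0, -0.2, 0.5]
width: 85.5
gripper_force: 0.0
```

Emit:
move_arm:
  targets: "1 -4 0 0 0 0 0; 1 -4 -0.2 0 0 0 0; 1 -4 -0.2 0 0 0 0; 1 -4 -0.2 0 0 0 0; 1 -4 -0.2 0 0 0 0"

```text
clock: 6.32
eef_pos: [470.8, -277.4, 252.4]
tool_rot: [3.141, 0.0, 1.57]
force: [1.4, -0.6, 0.2]
width: 85.2
gripper_force: 0.0
```

Emit:
move_arm:
  targets: "1 -4 -0.1 0 0 0 0; 1 -3.5 0 0 0 0 0; 1 -1.4 0 0 0 0 0; 1 0 0 0 0 0 0"

```text
clock: 6.65
eef_pos: [468.7, -369.4, 251.6]
tool_rot: [-3.141, 0.002, 1.564]
force: [0.6, 0.2, 0.4]
width: 85.4
gripper_force: 0.0
```

```bash
python3 - <<'E'
from h import *
d=cams.get_image("top");print(read_state()["eef_pos"])
w=cams.get_image("wrist")
cv2.imwrite("pics/a2.png",np.vstack([d["color"][100:250,:],w["color"]])[:,:,::-1])
E
```

```text
[ 469.44278535 -365.91141944  251.65259278]
```

View pics/a2.png

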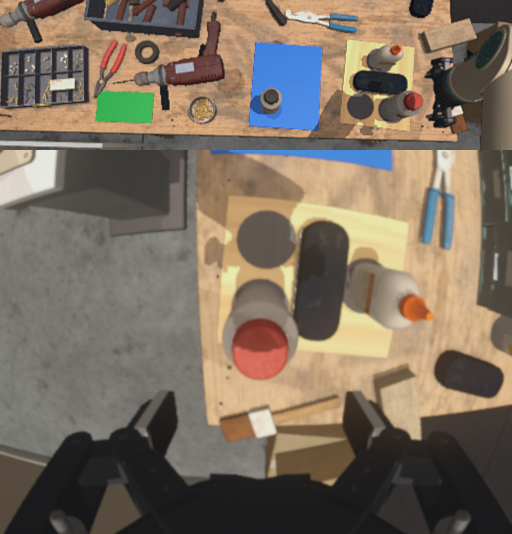

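The black can stands on the mat. In the wrist view the bare mark is at (266,90) and the red cap at about (260,195). I'll check both numerically.

```bash
python3 - <<'E'
from h import *
np.set_printoptions(precision=1,suppress=True)
w=cams.get_image("wrist");im=cv2.cvtColor(w["color"],cv2.COLOR_RGB2HSV).astype(int);g=np.indices(im.shape[:2])
V=im[...,2];m=(V<120)&(np.hypot(g[1]-266,g[0]-90)<36)
c=max(cv2.findContours(m.astype(np.uint8),0,1)[0],key=cv2.contourArea)
e=cv2.fitEllipse(c);print(e,"mark",wunproj(w,[e[0]],6))
red=((im[...,0]>170)|(im[...,0]<5))&(im[...,1]>120)&(np.hypot(g[1]-260,g[0]-195)<40)
q=np.argwhere(red)[:,::-1]; print(q.min(0),q.max(0),q.mean(0),wunproj(w,[q.mean(0),(q.min(0)+q.max(0))/2],193))
d=cams.get_image("top");im=cv2.cvtColor(d["color"],cv2.COLOR_RGB2HSV).astype(int);g=np.indices(im.shape[:2])
m=(im[...,2]<130)&(np.hypot(g[1]-360,g[0]-206)<15)
c=max(cv2.findContours(m.astype(np.uint8),0,1)[0],key=cv2.contourArea);e=cv2.fitEllipse(c);print(e,unproj(d,[e[0]],6))
E
```

```text
((265.2751159667969, 91.48225402832031), (55.13419723510742, 56.713043212890625), 131.0409698486328) mark [[ 477.2 -273.2]]
[232 172] [286 230] [259.4 202.6] [[ 469.8 -359.1]
 [ 469.6 -357.8]]
((360.03448486328125, 205.67449951171875), (25.828821182250977, 26.26981544494629), 150.71571350097656) [[ 478.9 -275.7]]
```

Emit:
move_arm:
  targets: "1 0.1 0 3 0 0 0; 1 0 0 3 0 0 0; 1 0 0 2.2 0 0 0; 1 0 0 0 0 0 0; 0.3 0 0 0 0 0 0"

```text
clock: 7.27
eef_pos: [470.4, -361.4, 170.1]
tool_rot: [-3.14, -0.002, 1.573]
force: [0.4, 0.5, 0.8]
width: 75.7
gripper_force: 0.0
```

Emit:
move_arm:
  targets: "0.1 0 0 0 0 0 0; -0.3 0 0 0 0 0 0; -1 0 0 0 0 0 0; -1 0 0 0 0 0 0; -1 0 0 0 0 0 0"

```text
clock: 7.68
eef_pos: [471.2, -364.1, 172.6]
tool_rot: [3.139, 0.002, 1.57]
force: [-1.1, -0.3, 6.2]
width: 43.2
gripper_force: 60.4
```

Emit:
move_arm:
  targets: "-1 0 0 -0.5 0 0 0; -1 0 0 -1 0 0 0; -1 0 0 -2 0 0 0; -1 0.5 0 -2 0 0 0; -1 1.5 0.1 0 0 0 0"

```text
clock: 8.1
eef_pos: [472.9, -347.1, 229.5]
tool_rot: [3.135, 0.006, 1.566]
force: [1.1, -1.1, -2.3]
width: 43.2
gripper_force: 61.7
```

Emit:
move_arm:
  targets: "-1 2.4 0.1 0 0 0 0; -1 2.4 0.1 0 0 0 0; -1 2.4 0.1 0 0 0 0; -1 2.4 0.1 0 0 0 0; -1 2.4 0.1 0 0 0 0"

```text
clock: 8.52
eef_pos: [475.6, -220.8, 224.9]
tool_rot: [-3.141, -0.001, 1.571]
force: [0.5, 0.3, -4.0]
width: 43.2
gripper_force: 61.7
```

Emit:
move_arm:
  targets: "-1 2.4 0.1 0 0 0 0; -1 2.4 0.1 0 0 0 0; -1 2.4 0.1 0 0 0 0; -1 2.4 0.1 0 0 0 0; -1 1.5 0 0 0 0 0"

```text
clock: 8.93
eef_pos: [479.6, -108.0, 225.0]
tool_rot: [-3.141, -0.002, 1.574]
force: [0.4, 0.5, -4.1]
width: 43.1
gripper_force: 61.7
```

Emit:
move_arm:
  targets: "-1 0.7 0 0 0 0 0; -1 0 0 2 0 0 0; -1 0 0 2 0 0 0; -1 0 0 1 0 0 0; -1 0 0 0.6 0 0 0"

```text
clock: 9.35
eef_pos: [479.3, -105.8, 170.3]
tool_rot: [-3.139, 0.001, 1.57]
force: [-15.6, 1.3, 75.5]
width: 43.0
gripper_force: 70.4
```

Emit:
move_arm:
  targets: "-1 0 0 0 0 0 0; -1 0 0 0 0 0 0; -1 0 0 0 0 0 0"

```text
clock: 9.6
eef_pos: [479.0, -105.7, 170.7]
tool_rot: [-3.139, 0.001, 1.57]
force: [-4.6, 0.8, 12.6]
width: 43.0
gripper_force: 63.8
```

Emit:
move_arm:
  targets: "0.1 0 0 0 0 0 0; 0.4 0 0 0 0 0 0; 1 0 0 0 0 0 0; 1 0 0 0 0 0 0; 1 0 0 -2 0 0 0"

```text
clock: 10.02
eef_pos: [478.3, -105.3, 187.0]
tool_rot: [-3.136, -0.001, 1.57]
force: [-0.1, 0.1, 1.6]
width: 85.3
gripper_force: 0.0
```

Emit:
move_arm:
  targets: "1 0 0 -4 0 0 0; 1 -2.8 1.6 -4 0 0 0; 1 -2.8 1.6 0 0 0 0; 1 -2.8 1.6 0 0 0 0; 1 -2.8 1.6 0 0 0 0"

```text
clock: 10.43
eef_pos: [542.3, -213.7, 262.8]
tool_rot: [3.139, 0.001, 1.571]
force: [1.8, 0.6, -0.4]
width: 85.3
gripper_force: 0.0
```

Emit:
move_arm:
  targets: "1 -2.8 1.6 0 0 0 0; 1 -2.8 1.6 0 0 0 0; 1 -2.8 1.6 0 0 0 0; 1 -2.8 1.6 0 0 0 0; 1 -0.4 0 0 0 0 0"

```text
clock: 10.85
eef_pos: [606.4, -334.8, 260.3]
tool_rot: [3.14, 0.004, 1.565]
force: [-0.2, -0.6, 0.6]
width: 85.5
gripper_force: 0.0
```

Emit:
move_arm:
  targets: "1 0 0 0 0 0 0; 1 0 0 0 0 0 0"

```text
clock: 11.02
eef_pos: [604.9, -327.5, 261.1]
tool_rot: [-3.141, -0.001, 1.57]
force: [1.3, 0.3, 0.3]
width: 85.3
gripper_force: 0.0
```

```bash
python3 - <<'E'
from h import *
np.set_printoptions(precision=1,suppress=True)
d=cams.get_image("top");print(read_state()["eef_pos"])
w=cams.get_image("wrist");im=w["color"][:,:,::-1].copy()
for p in [(609,-334,144),(609,-334,185),(609,-334,158)]: cv2.drawMarker(im,tuple(int(round(x)) for x in wproj(w,[p])[0]),(0,255,0),0,5)
cv2.imwrite("pics/a3.png",np.vstack([d["color"][100:250,:,::-1],im]))
E
```

```text
[ 605.  -326.6  261.5]
```

View pics/a3.png

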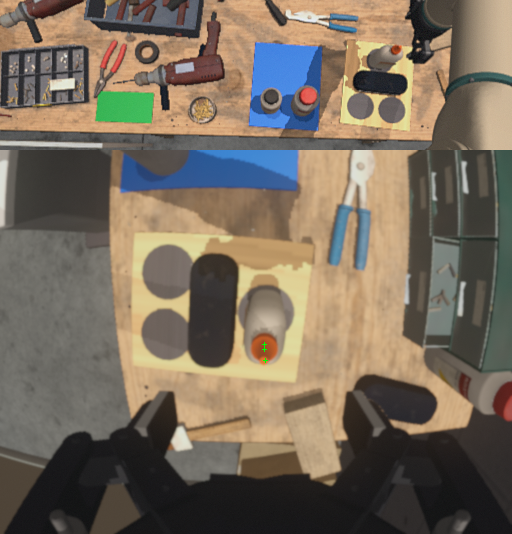

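Both cans stand on the mat, the two bare marks are visible, and the nozzle at (264,347) lies on my prediction. The arm fell a few mm short on the fast rows, so I'll correct from the measured pose.

Emit:
move_arm:
  targets: "1 -0.7 0.4 1 0 0 0; 1 0 0 2 0 0 0; 1 0 0 2 0 0 0; 1 0 0 0 0 0 0; 1 0 0 0 0 0 0"

```text
clock: 11.53
eef_pos: [608.6, -334.4, 210.6]
tool_rot: [-3.139, -0.001, 1.571]
force: [0.2, -0.4, 0.2]
width: 85.6
gripper_force: 0.0
```

```bash
python3 - <<'E'
from h import *
np.set_printoptions(precision=1,suppress=True)
P=np.array([read_state()["eef_pos"]]);w=cams.get_image("wrist");print(P,read_state()["eef_pos"])
im=cv2.cvtColor(w["color"],cv2.COLOR_RGB2HSV).astype(int);g=np.indices(im.shape[:2])
for n,p in(("k",(478.5,-275,6)),("r",(470,-364,6))):
    u=wproj(w,[p])[0]; m=(im[...,2]<135)&(np.hypot(g[1]-u[0],g[0]-u[1])<40)
    c=max(cv2.findContours(m.astype(np.uint8),0,1)[0],key=cv2.contourArea);e=cv2.fitEllipse(c);print(n,u,e,wunproj(w,[e[0]],6))
o=(im[...,0]<14)&(im[...,1]>150)&(np.hypot(*(g[::-1]-wproj(w,[(609,-334,160)])[0][:,None,None]))<40)
q=np.argwhere(o)[:,::-1];print(q.min(0),q.max(0),wunproj(w,[(q.min(0)+q.max(0))/2],156))
d=cams.get_image("top");im=cv2.cvtColor(d["color"],cv2.COLOR_RGB2HSV).astype(int);g=np.indices(im.shape[:2])
for n,p in(("k",(478.5,-275,6)),("r",(470,-364,6))):
    u=proj(d,[p])[0]; m=(im[...,2]<135)&(np.hypot(g[1]-u[0],g[0]-u[1])<16)
    c=max(cv2.findContours(m.astype(np.uint8),0,1)[0],key=cv2.contourArea);e=cv2.fitEllipse(c);print(n,u,e,unproj(d,[e[0]],6))
E
```

```text
[[ 608.6 -334.4  210.6]] [ 609.5 -334.9  212. ]
k [152.7 119.5] ((158.40464782714844, 119.31916809082031), (59.27888488769531, 68.70160675048828), 108.95887756347656) [[ 486.  -275.1]]
r [151.5 190. ] ((158.6837158203125, 188.4292755126953), (56.22129440307617, 68.41145324707031), 100.56575775146484) [[ 480.2 -361.9]]
[245 191] [276 231] [[ 608.9 -334.7]]
k [359.8 205.8] ((360.1417541503906, 204.9287872314453), (24.42579460144043, 27.3248233795166), 176.9916534423828) [[ 481. -276.]]
r [391.  209.4] ((391.2901611328125, 208.82481384277344), (24.521650314331055, 27.283666610717773), 169.76235961914062) [[ 471.8 -365. ]]
```

Emit:
move_arm:
  targets: "1 0 0 2 0 0 0; 1 0 0 2 0 0 0; 1 0 0 2 0 0 0; 1 0 0 0.5 0 0 0; 0 0 0 0 0 0 0"

```text
clock: 12.05
eef_pos: [608.9, -334.9, 146.3]
tool_rot: [-3.14, -0.001, 1.571]
force: [0.4, 1.1, -0.2]
width: 75.1
gripper_force: 0.0
```

Emit:
move_arm:
  targets: "-0.3 0 0 0 0 0 0; -0.6 0 0 0 0 0 0; -1 0 0 0 0 0 0; -1 0 0 0 0 0 0; -1 0 0 0 0 0 0"

```text
clock: 12.47
eef_pos: [610.0, -335.9, 148.3]
tool_rot: [3.139, 0.002, 1.57]
force: [-1.3, -1.6, 4.9]
width: 20.7
gripper_force: 58.6
```

Emit:
move_arm:
  targets: "-1 0 0 -0.5 0 0 0; -1 0 0 -1 0 0 0; -1 0 0 -1.5 0 0 0; -1 0 0 -1 0 0 0; -1 0 0 0 0 0 0"

```text
clock: 12.88
eef_pos: [610.9, -335.7, 190.0]
tool_rot: [3.137, 0.002, 1.57]
force: [0.1, -0.0, 0.4]
width: 20.7
gripper_force: 58.8
```

```bash
python3 - <<'E'
from h import *
d=cams.get_image("side");s=read_state();print(s["eef_pos"],s["force"],s["width"])
cv2.imwrite("pics/a4.png",cv2.resize(d["color"][80:220,195:325],None,fx=4,fy=4,interpolation=cv2.INTER_CUBIC)[:,:,::-1])
E
```

```text
[ 610.21284499 -335.4863637   188.50408802] [-0.47980557  0.53294966 -1.69365152] 20.610200718912147
```

View pics/a4.png

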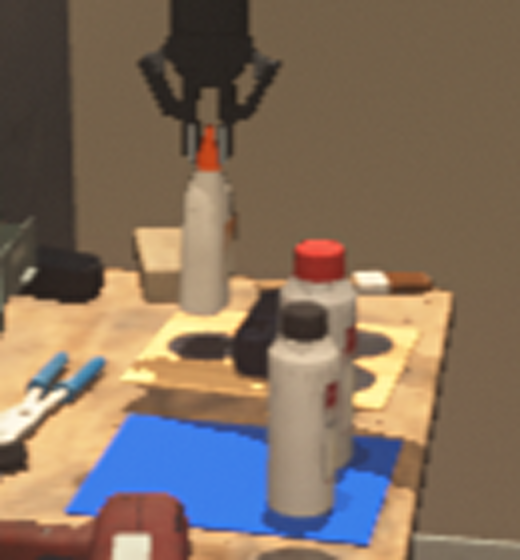

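Emit:
move_arm:
  targets: "-1 0.5 0 0 0 0 0; -1 1.5 -0.1 0 0 0 0; -1 2.4 -0.1 0 0 0 0; -1 2.4 -0.1 0 0 0 0; -1 2.4 -0.1 0 0 0 0"

```text
clock: 13.35
eef_pos: [604.3, -241.6, 185.6]
tool_rot: [-3.14, -0.001, 1.57]
force: [0.1, -0.0, -0.4]
width: 20.9
gripper_force: 58.8
```

Emit:
move_arm:
  targets: "-1 2.4 -0.1 0 0 0 0; -1 2.4 -0.1 0 0 0 0; -1 2.4 -0.1 0 0 0 0; -1 2.4 -0.1 0 0 0 0; -1 2.4 -0.1 0 0 0 0"

```text
clock: 13.77
eef_pos: [599.3, -121.5, 185.9]
tool_rot: [-3.14, -0.001, 1.571]
force: [1.0, -0.0, -1.6]
width: 21.1
gripper_force: 58.8
```

Emit:
move_arm:
  targets: "-1 2.4 -0.1 0 0 0 0; -1 2.4 0 0 0 0 0; -1 1.4 0 0 0 0 0; -1 0.6 0 0 0 0 0; -1 0 0 0 0 0 0"

```text
clock: 14.18
eef_pos: [599.1, -53.5, 186.4]
tool_rot: [-3.141, -0.001, 1.573]
force: [0.2, 0.3, -1.7]
width: 20.8
gripper_force: 58.8
```

Emit:
move_arm:
  targets: "-1 0 0 1.5 0 0 0; -1 0 0 1 0 0 0; -1 0 0 0.8 0 0 0; -1 0 0 0.4 0 0 0; -1 0 0 0 0 0 0"

```text
clock: 14.6
eef_pos: [598.4, -56.2, 148.4]
tool_rot: [-3.139, 0.0, 1.569]
force: [0.1, -0.1, -2.1]
width: 20.6
gripper_force: 58.8
```

Emit:
move_arm:
  targets: "-1 0 0 0.2 0 0 0; -1 0 0 0 0 0 0; -1 0 0 0 0 0 0"

```text
clock: 14.85
eef_pos: [599.6, -55.3, 148.1]
tool_rot: [3.141, 0.0, 1.57]
force: [-0.3, -0.9, -1.2]
width: 20.4
gripper_force: 58.8
```

Emit:
move_arm:
  targets: "-1 0 0 0.2 0 0 0; -1 0 0 0 0 0 0; -1 0 0 0 0 0 0"

```text
clock: 15.1
eef_pos: [599.8, -55.2, 146.3]
tool_rot: [3.14, 0.0, 1.57]
force: [-0.1, 0.2, 0.9]
width: 20.7
gripper_force: 59.2
```

Emit:
move_arm:
  targets: "-0.4 0 0 0 0 0 0; 0 0 0 0 0 0 0; 0.6 0 0 0 0 0 0; 1 0 0 0 0 0 0; 1 0 0 -2 0 0 0"

```text
clock: 15.52
eef_pos: [596.6, -55.2, 162.7]
tool_rot: [-3.134, -0.0, 1.571]
force: [0.3, -0.8, -0.7]
width: 72.7
gripper_force: 0.0
```

Emit:
move_arm:
  targets: "1 0 0 -3.5 0 0 0; 1 0 0 -3.5 0 0 0; 1 -1.5 -0.5 0 0 0 0; 1 -3 -0.6 0 0 0 0; 1 -3 -0.6 0 0 0 0"

```text
clock: 15.93
eef_pos: [582.8, -129.6, 236.8]
tool_rot: [3.14, -0.0, 1.574]
force: [0.8, -0.4, -0.7]
width: 85.3
gripper_force: 0.0
```

Emit:
move_arm:
  targets: "1 -3 -0.6 0 0 0 0; 1 -3 -0.6 0 0 0 0; 1 -3 -0.6 0 0 0 0; 1 -3 -0.6 0 0 0 0; 1 -3 -0.6 0 0 0 0"

```text
clock: 16.35
eef_pos: [551.7, -281.6, 235.8]
tool_rot: [-3.142, 0.0, 1.571]
force: [0.9, -0.1, 0.3]
width: 85.5
gripper_force: 0.0
```

Emit:
move_arm:
  targets: "1 -3 -0.6 0 0 0 0; 1 -1.7 -0.2 0 0 0 0; 1 0 0 0 0 0 5.3; 1 0 0 0 0 0 0; 1 0 0 0 0 0 0"

```text
clock: 16.77
eef_pos: [544.3, -326.6, 235.6]
tool_rot: [-3.141, -0.001, 1.48]
force: [0.5, 0.6, -0.1]
width: 85.4
gripper_force: 0.0
```

```bash
python3 - <<'E'
from h import *
d=cams.get_image("top");w=cams.get_image("wrist");im=w["color"][:,:,::-1].copy();s=read_state();print(s["eef_pos"],s["tool_rot"])
y=np.radians(-5.3);u=np.array([-np.sin(y),np.cos(y)])
for k in(-75,0,75):
    p=np.r_[np.array([543.5,-327.5])+k*u,30];cv2.drawMarker(im,tuple(int(round(x)) for x in wproj(w,[p])[0]),(0,255,0),0,5)
cv2.imwrite("pics/a5.png",np.vstack([d["color"][100:250,:,::-1],im]))
E
```

```text
[ 544.71323349 -325.78943186  235.81430726] [ 3.14146188e+00 -7.32785536e-04  1.48167269e+00]
```

View pics/a5.png

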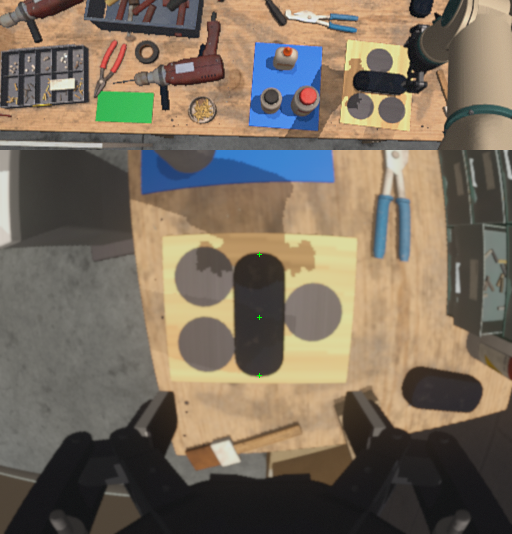

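All three stand on the blue mat, and the case at (259,317) in the wrist view sits on the predicted markers. Next I'll descend to the case.

Emit:
move_arm:
  targets: "1 -0.1 -0.1 3.5 0 0 0; 1 0 0 3.5 0 0 0; 1 0 0 3.5 0 0 0; 1 0 0 3.5 0 0 0; 1 0 0 3 0 0 0"

```text
clock: 17.28
eef_pos: [543.1, -326.5, 63.9]
tool_rot: [-3.141, -0.001, 1.481]
force: [-0.0, -0.4, 0.3]
width: 85.8
gripper_force: 0.0
```

Emit:
move_arm:
  targets: "1 0 0 2.5 0 0 0; 1 0 0 1.5 0 0 0; 1 0 0 1 0 0 0; 1 0 0 0 0 0 0; 1 0 0 0 0 0 0"

```text
clock: 17.7
eef_pos: [543.7, -327.5, 16.0]
tool_rot: [3.141, -0.0, 1.479]
force: [0.7, -0.4, 0.0]
width: 85.4
gripper_force: 0.0
```

Emit:
move_arm:
  targets: "1 0 0 0.6 0 0 0; 0.6 0 0 0 0 0 0; 0.3 0 0 0 0 0 0; -1 0 0 0 0 0 0; -1 0 0 0 0 0 0"

```text
clock: 18.12
eef_pos: [543.5, -328.4, 11.3]
tool_rot: [3.141, 0.001, 1.478]
force: [-1.2, 0.3, 4.7]
width: 58.7
gripper_force: 64.0
```

Emit:
move_arm:
  targets: "-1 0 0 0 0 0 0; -1 0 0 0 0 0 0; -1 0 0 0 0 0 0; -1 0 0 -1 0 0 0; -1 0 0 -2 0 0 0"

```text
clock: 18.53
eef_pos: [541.5, -327.3, 38.8]
tool_rot: [-3.138, -0.002, 1.478]
force: [-0.5, -0.7, -1.0]
width: 58.6
gripper_force: 64.9
```

Emit:
move_arm:
  targets: "-1 0 0 -3 0 0 0; -1 0 0 -3.5 0 0 0; -1 0 0 -3.5 0 0 0; -1 0 0 -3.5 0 0 0; -1 0 0 -3.5 0 0 0"

```text
clock: 18.95
eef_pos: [542.8, -328.0, 212.5]
tool_rot: [3.141, 0.0, 1.478]
force: [0.5, -1.2, -0.6]
width: 58.7
gripper_force: 65.0
```

Emit:
move_arm:
  targets: "-1 0 0 -3 0 0 0; -1 0 0 -1 0 0 0; -1 0 0 0 0 0 0; -1 0 0 0 0 0 0"

```text
clock: 19.28
eef_pos: [542.7, -328.0, 249.7]
tool_rot: [-3.141, 0.0, 1.478]
force: [-0.3, -0.2, -1.0]
width: 58.4
gripper_force: 65.0
```

Emit:
move_arm:
  targets: "-1 0 0 0 0 0 -4.5; -1 1.5 0 0 0 0 0; -1 2.5 -0.4 0 0 0 0; -1 3.5 -0.5 0 0 0 0; -1 3.5 -0.5 0 0 0 0"

```text
clock: 19.7
eef_pos: [529.0, -215.7, 247.5]
tool_rot: [-3.138, -0.002, 1.553]
force: [0.1, 0.5, -1.0]
width: 58.7
gripper_force: 65.0
```

Emit:
move_arm:
  targets: "-1 3.5 -0.5 0 0 0 0; -1 3.5 -0.5 0 0 0 0; -1 3.5 -0.5 0 0 0 0; -1 3.5 -0.5 0 0 0 0; -1 3.5 -0.5 0 0 0 0"

```text
clock: 20.12
eef_pos: [506.0, -39.7, 248.1]
tool_rot: [-3.138, -0.001, 1.555]
force: [1.1, 0.4, -0.6]
width: 58.6
gripper_force: 65.0
```

Emit:
move_arm:
  targets: "-1 3.5 -0.5 0 0 0 0; -1 3.5 -0.5 0 0 0 0; -1 3.5 -0.5 0 0 0 0; -1 3.5 -0.5 0 0 0 0; -1 3.5 -0.5 0 0 0 0"

```text
clock: 20.53
eef_pos: [483.2, 134.9, 248.2]
tool_rot: [-3.138, 0.001, 1.555]
force: [0.3, -0.1, -1.1]
width: 58.6
gripper_force: 65.0
```

Emit:
move_arm:
  targets: "-1 3.5 -0.5 0 0 0 0; -1 3.5 -0.5 0 0 0 0; -1 3.5 -0.5 0 0 0 0; -1 3.5 -0.5 0 0 0 0; -1 3.5 -0.5 0 0 0 0"

```text
clock: 20.95
eef_pos: [460.6, 309.8, 247.9]
tool_rot: [-3.138, 0.002, 1.556]
force: [0.1, -0.1, -0.6]
width: 58.8
gripper_force: 65.0
```

Emit:
move_arm:
  targets: "-1 3 0 0 0 0 0; -1 2 0 0 0 0 0; -1 1 0 0 0 0 0; -1 0 0 0 0 0 0; -1 0 0 0 0 0 0"

```text
clock: 21.37
eef_pos: [463.2, 366.9, 248.5]
tool_rot: [-3.14, 0.003, 1.556]
force: [0.2, 0.3, 0.1]
width: 58.6
gripper_force: 65.0
```

```bash
python3 - <<'E'
from h import *
w=cams.get_image("wrist");im=w["color"];s=read_state();print(s["eef_pos"],s["tool_rot"],s["force"])
r,g,b=[im[...,i].astype(int) for i in range(3)];m=(g>1.5*r)&(g>1.5*b)&(g>60)
c=max(cv2.findContours(m.astype(np.uint8),0,1)[0],key=cv2.contourArea)[:,0]
print(cv2.minAreaRect(wunproj(w,c,4).astype(np.float32)))
o=im[:,:,::-1].copy()
for sx in(-45,45):
  for sy in(-82,82): cv2.drawMarker(o,tuple(int(round(x)) for x in wproj(w,[(461+sx+.015*sy,407.6+sy-.015*sx,4)])[0]),(0,0,255),0,6)
d=cams.get_image("top")
cv2.imwrite("pics/a6.png",np.vstack([d["color"][100:250,:,::-1],o]))
E
```

```text
[463.81152657 365.99448515 248.77001631] [-3.14019861e+00  2.96230533e-03  1.55469346e+00] [ 0.6345888  -0.79176044 -0.61393076]
((460.9967346191406, 469.9571533203125), (42.056861877441406, 86.30950927734375), 89.94841003417969)
```

View pics/a6.png

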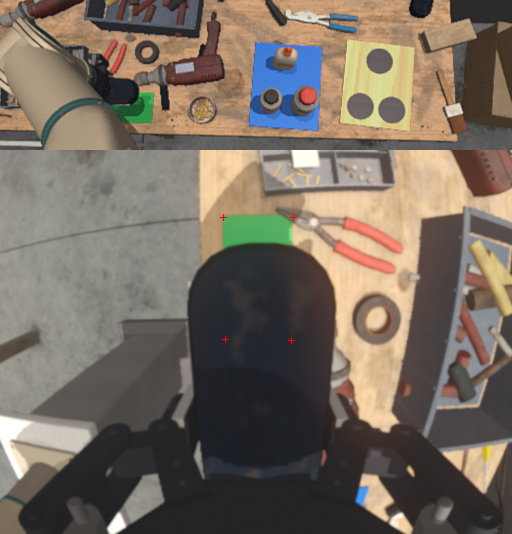

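In the wrist view the green mat lies within the predicted corners, and its far edge is at about (258,217). The mat centre comes to (461,408), so I'll shift over it and lower the case.

Emit:
move_arm:
  targets: "-1 2 -0.2 0 0 0 0; -1 1.6 -0.1 0 0 0 0; -1 0.6 0 1 0 0 0; -1 0 0 2.5 0 0 0; -1 0 0 3.5 0 0 0"

```text
clock: 21.88
eef_pos: [463.6, 410.4, 181.1]
tool_rot: [3.137, -0.003, 1.555]
force: [-0.0, -0.5, -2.0]
width: 58.6
gripper_force: 65.0
```

Emit:
move_arm:
  targets: "-1 0 0 3.5 0 0 0; -1 0 0 3.5 0 0 0; -1 0 0 3.5 0 0 0; -1 0 0 2.5 0 0 0; -1 0 0 0 0 0 0"

```text
clock: 22.3
eef_pos: [459.1, 404.7, 43.9]
tool_rot: [-3.134, 0.009, 1.555]
force: [-1.0, -0.9, -1.2]
width: 59.0
gripper_force: 65.0
```

Emit:
move_arm:
  targets: "-1 0 0 0 0 0 0; -1 0 0 0 0 0 0"

```text
clock: 22.47
eef_pos: [462.8, 410.1, 51.0]
tool_rot: [3.14, -0.001, 1.555]
force: [-0.4, 1.1, -0.3]
width: 58.4
gripper_force: 65.0
```

```bash
python3 -c "
from h import *
a=[]
for i in range(4):
    cams.get_image('wrist'); s=read_state(); a.append(np.r_[s['eef_pos'],s['tool_rot'][2],s['force']])
print(np.mean(a,0))"
```

```text
[ 4.62987922e+02  4.10878717e+02  5.18508413e+01  1.55585573e+00
 -7.16420728e-02  4.19968530e-01 -7.28758086e-01]
```

Emit:
move_arm:
  targets: "-1 -0.2 -0.2 1.5 0 0 0; -1 0 0 1.2 0 0 0; -1 0 0 0.8 0 0 0; -1 0 0 0.3 0 0 0; -1 0 0 0 0 0 0"

```text
clock: 23.08
eef_pos: [459.3, 407.9, 10.9]
tool_rot: [-3.141, 0.001, 1.557]
force: [0.1, 0.4, -0.6]
width: 58.9
gripper_force: 65.0
```

Emit:
move_arm:
  targets: "-1 0 0 0.2 0 0 0; -1 0 0 0 0 0 0; -1 0 0 0 0 0 0"

```text
clock: 23.33
eef_pos: [459.9, 408.5, 10.1]
tool_rot: [3.141, -0.0, 1.557]
force: [0.6, 0.7, -0.8]
width: 58.7
gripper_force: 65.0
```

Emit:
move_arm:
  targets: "-1 0 0 0.1 0 0 0; -1 0 0 0 0 0 0; -1 0 0 0 0 0 0"

```text
clock: 23.58
eef_pos: [460.0, 408.6, 9.3]
tool_rot: [3.141, -0.001, 1.556]
force: [-0.4, -0.1, 3.1]
width: 58.7
gripper_force: 65.4
```

Emit:
move_arm:
  targets: "-1 0 0 0.1 0 0 0; -1 0 0 0 0 0 0; -1 0 0 0 0 0 0"

```text
clock: 23.83
eef_pos: [460.0, 408.6, 9.2]
tool_rot: [3.14, -0.001, 1.556]
force: [-1.9, -2.6, 9.6]
width: 58.4
gripper_force: 66.1
```

Emit:
move_arm:
  targets: "0.5 0 0 0 0 0 0; 0.6 0 0 0 0 0 0; 0.7 0 0 0 0 0 0; 0.7 0 0 0 0 0 0; 0.7 0 0 -1 0 0 0"

```text
clock: 24.25
eef_pos: [458.6, 407.0, 16.2]
tool_rot: [-3.139, 0.003, 1.557]
force: [0.7, 0.2, -0.7]
width: 72.6
gripper_force: 0.0
```

Emit:
move_arm:
  targets: "0.7 0 0 -2 0 0 0; 0.7 0 0 -3 0 0 0; 0.7 0 0 -3.5 0 0 0; 1 0 0 -3.5 0 0 -0.8; 1 0 0 -3.5 0 0 0"

```text
clock: 24.67
eef_pos: [459.4, 408.0, 174.9]
tool_rot: [-3.141, 0.0, 1.571]
force: [0.1, 0.5, -0.5]
width: 85.4
gripper_force: 0.0
```

Emit:
move_arm:
  targets: "1 0 0 -3.5 0 0 0; 1 0 0 -3.5 0 0 0; 1 -2 0 0 0 0 0; 1 -3.5 0 0 0 0 0; 1 -3.5 0 0 0 0 0"

```text
clock: 25.08
eef_pos: [459.2, 318.4, 244.1]
tool_rot: [3.14, -0.002, 1.573]
force: [1.6, 0.1, 0.1]
width: 85.3
gripper_force: 0.0
```

Emit:
move_arm:
  targets: "1 -3.5 0.5 0 0 0 0; 1 -3.5 0.5 0 0 0 0; 1 -3.5 0.5 0 0 0 0; 1 -2 0 0 0 0 0; 1 0 0 0 0 0 0"

```text
clock: 25.5
eef_pos: [475.0, 186.9, 243.1]
tool_rot: [-3.141, 0.004, 1.563]
force: [0.5, -0.1, -0.1]
width: 85.1
gripper_force: 0.0
```

```bash
python3 - <<'E'
from h import *
s=read_state();print(s["eef_pos"],s["tool_rot"])
d=cams.get_image("top");im=d["color"][:,:,::-1].copy()
o=cv2.resize(im[180:235,85:165],None,fx=6,fy=6,interpolation=cv2.INTER_CUBIC);cv2.imwrite("pics/a7.png",o)
V=d["color"].max(2);m=np.zeros(V.shape,bool);m[185:230,92:160]=V[185:230,92:160]<75
c=max(cv2.findContours(m.astype(np.uint8),0,1)[0],key=cv2.contourArea)[:,0]
print(cv2.minAreaRect(unproj(d,c,35).astype(np.float32)))
E
```

```text
[474.95704652 186.8605955  243.07146707] [-3.14119512  0.00429864  1.56272251]
((459.9613952636719, 421.87982177734375), (60.01769256591797, 124.23450469970703), 1.2775163650512695)
```

View pics/a7.png

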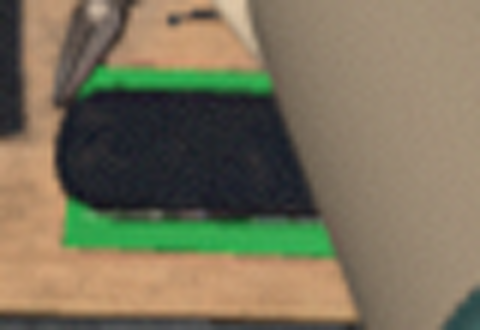

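The case lies on the green mat. Its visible far end at (60,155) in the crop puts its centre within about 1 mm of the mat's. Now I'll fetch the bottle.

Emit:
move_arm:
  targets: "1 -2.5 1.2 0 0 0 0; 1 -3 1.5 0 0 0 0; 1 -3 1.5 0 0 0 0; 1 -3 1.6 0 0 0 0; 1 -3 1.6 0 0 0 0"

```text
clock: 25.97
eef_pos: [549.3, 48.6, 243.4]
tool_rot: [3.141, -0.001, 1.573]
force: [0.8, -0.4, 0.0]
width: 85.2
gripper_force: 0.0
```

Emit:
move_arm:
  targets: "1 -3 1.6 0 0 0 0; 1 -3 1.6 0 0 0 0; 1 -2.5 1.3 0 0 0 0; 1 -1.2 0.5 0 0 0 0; 1 0 0 0 0 0 0"

```text
clock: 26.38
eef_pos: [599.5, -51.5, 242.6]
tool_rot: [3.141, 0.001, 1.566]
force: [-0.0, 0.1, 0.5]
width: 85.6
gripper_force: 0.0
```

Emit:
move_arm:
  targets: "1 0 0 0 0 0 0; 1 0 0 0 0 0 0; 1 0 0 0 0 0 0"

```text
clock: 26.63
eef_pos: [598.0, -45.9, 243.0]
tool_rot: [-3.141, -0.001, 1.574]
force: [0.1, 0.8, 0.3]
width: 85.3
gripper_force: 0.0
```

```bash
cat >> h.py <<'E'
def pose(n=5):
    a=[]
    for i in range(n):
        w=cams.get_image('wrist'); s=read_state(); a.append(np.r_[s['eef_pos'],s['tool_rot'][2],s['force']])
    return np.round(np.mean(a,0),2),w
def wcirc(w,p,lo,hi,rad,sat=False):
    im=cv2.cvtColor(w["color"],cv2.COLOR_RGB2HSV).astype(int);g=np.indices(im.shape[:2]);u=wproj(w,[p])[0]
    return im,np.hypot(g[1]-u[0],g[0]-u[1])<rad
E
python3 - <<'E'
from h import *
p,w=pose();print(p)
im,m=wcirc(w,(599.5,-55.3,156),0,0,45)
q=np.argwhere(m&(im[...,0]<14)&(im[...,1]>150))[:,::-1];print(q.min(0),q.max(0),wunproj(w,[(q.min(0)+q.max(0))/2],156))
E
```

```text
[ 5.9825e+02 -4.7230e+01  2.4302e+02  1.5700e+00  2.0000e-02 -4.0000e-02
 -1.2000e-01]
[247 188] [273 218] [[598.5148091  -53.20743525]]
```

Emit:
move_arm:
  targets: "1 -0.8 0.1 2 0 0 0; 1 0 0 2.5 0 0 0; 1 0 0 2.5 0 0 0; 1 0 0 1.7 0 0 0; 1 0 0 1 0 0 0"

```text
clock: 27.3
eef_pos: [598.2, -56.7, 143.6]
tool_rot: [-3.138, -0.0, 1.571]
force: [-0.3, -0.3, 0.4]
width: 85.2
gripper_force: 0.0
```

Emit:
move_arm:
  targets: "1 0 0 0 0 0 0; 0 0 0 0 0 0 0; -0.3 0 0 0 0 0 0; -0.6 0 0 0 0 0 0; -1 0 0 0 0 0 0"

```text
clock: 27.72
eef_pos: [600.3, -56.9, 147.0]
tool_rot: [3.139, 0.0, 1.57]
force: [0.2, -0.5, 0.2]
width: 38.5
gripper_force: 0.0
```

Emit:
move_arm:
  targets: "-1 0 0 0 0 0 0; -1 0 0 0 0 0 0; -1 0 0 0 0 0 0"

```text
clock: 27.97
eef_pos: [600.1, -57.2, 146.9]
tool_rot: [3.14, 0.001, 1.57]
force: [-2.1, -1.0, 6.5]
width: 20.3
gripper_force: 58.6
```

Emit:
move_arm:
  targets: "-1 0 0 -0.5 0 0 0; -1 0 0 -1 0 0 0; -1 0 0 -1.5 0 0 0; -1 0 0 -1 0 0 0; -1 0 0 0 0 0 0"

```text
clock: 28.38
eef_pos: [601.2, -56.7, 188.4]
tool_rot: [3.137, 0.0, 1.57]
force: [-0.5, -0.0, -1.9]
width: 20.7
gripper_force: 58.9
```

Emit:
move_arm:
  targets: "-1 -0.5 0 0 0 0 0; -1 -1.5 0.1 0 0 0 0; -1 -2.4 0.1 0 0 0 0; -1 -2.4 0.1 0 0 0 0; -1 -2.4 0.1 0 0 0 0"

```text
clock: 28.8
eef_pos: [602.6, -151.6, 184.7]
tool_rot: [-3.14, 0.001, 1.57]
force: [0.8, -0.2, -1.4]
width: 20.6
gripper_force: 58.9
```

Emit:
move_arm:
  targets: "-1 -2.4 0.1 0 0 0 0; -1 -2.4 0.1 0 0 0 0; -1 -2.4 0.1 0 0 0 0; -1 -2.4 0.1 0 0 0 0; -1 -2.4 0.1 0 0 0 0"

```text
clock: 29.22
eef_pos: [607.0, -272.0, 184.5]
tool_rot: [-3.139, 0.0, 1.569]
force: [0.1, 0.8, -0.7]
width: 20.8
gripper_force: 58.8
```

Emit:
move_arm:
  targets: "-1 -2.4 0 0 0 0 0; -1 -2.4 0 0 0 0 0; -1 -1.4 0 0 0 0 0; -1 -0.6 0 0 0 0 0; -1 0 0 0 0 0 0"

```text
clock: 29.63
eef_pos: [607.2, -339.1, 184.8]
tool_rot: [-3.14, 0.0, 1.567]
force: [0.4, 0.8, -1.1]
width: 20.3
gripper_force: 58.8
```

Emit:
move_arm:
  targets: "-1 0 0 0 0 0 0; -1 0 0 0 0 0 0; -1 0 0 0 0 0 0"

```text
clock: 29.88
eef_pos: [609.0, -334.6, 185.9]
tool_rot: [3.141, -0.001, 1.573]
force: [0.4, 0.9, -1.6]
width: 20.6
gripper_force: 58.8
```

```bash
python3 -c "
from h import *
print(pose()[0])"
```

```text
[ 6.0880e+02 -3.3567e+02  1.8598e+02  1.5700e+00  9.0000e-02 -3.2000e-01
 -1.2900e+00]
```

Emit:
move_arm:
  targets: "-1 -0.2 0.1 1 0 0 0; -1 0 0 1 0 0 0; -1 0 0 1 0 0 0; -1 0 0 0.4 0 0 0; -1 0 0 0 0 0 0"

```text
clock: 30.55
eef_pos: [608.6, -338.6, 150.0]
tool_rot: [-3.139, -0.001, 1.57]
force: [-0.3, -0.3, -2.7]
width: 20.8
gripper_force: 58.9
```

Emit:
move_arm:
  targets: "-1 0 0 0.1 0 0 0; -1 0 0 0 0 0 0; -1 0 0 0 0 0 0"

```text
clock: 30.8
eef_pos: [609.5, -338.8, 150.8]
tool_rot: [3.141, -0.0, 1.57]
force: [-0.2, 0.0, -2.0]
width: 20.7
gripper_force: 58.9
```

Emit:
move_arm:
  targets: "-1 0 0 0.2 0 0 0; -1 0 0 0 0 0 0; -1 0 0 0 0 0 0"

```text
clock: 31.05
eef_pos: [609.6, -338.9, 149.0]
tool_rot: [3.141, 0.0, 1.57]
force: [0.9, -0.4, -1.0]
width: 20.6
gripper_force: 59.0
```

Emit:
move_arm:
  targets: "-1 0.1 0 0.1 0 0 0; -1 0 0 0.1 0 0 0; -1 0 0 0 0 0 0; -1 0 0 0 0 0 0"

```text
clock: 31.38
eef_pos: [610.2, -339.0, 148.9]
tool_rot: [3.139, 0.002, 1.57]
force: [-1.6, -0.4, 7.8]
width: 20.3
gripper_force: 59.9
```

Emit:
move_arm:
  targets: "-1 0 0 0.1 0 0 0; -1 0 0 0 0 0 0; -1 0 0 0 0 0 0"

```text
clock: 31.63
eef_pos: [610.5, -339.4, 148.9]
tool_rot: [3.138, 0.003, 1.57]
force: [-2.1, -0.8, 11.7]
width: 20.5
gripper_force: 60.3
```

Emit:
move_arm:
  targets: "-0.4 0 0 0 0 0 0; 0 0 0 0 0 0 0; 0.6 0 0 0 0 0 0; 1 0 0 0 0 0 0; 1 0 0 -2 0 0 0"

```text
clock: 32.05
eef_pos: [606.6, -336.5, 161.4]
tool_rot: [-3.134, -0.004, 1.571]
force: [-0.3, 0.1, -1.4]
width: 72.6
gripper_force: 0.0
```

Emit:
move_arm:
  targets: "1 0 0 -4 0 0 0; 1 0 0 -4 0 0 0; 1 1.4 -0.9 0 0 0 0; 1 2.7 -1.5 0 0 0 0; 1 2.7 -1.5 0 0 0 0"

```text
clock: 32.47
eef_pos: [570.1, -269.9, 246.0]
tool_rot: [3.14, 0.0, 1.568]
force: [-0.0, 1.2, -0.4]
width: 85.6
gripper_force: 0.0
```

Emit:
move_arm:
  targets: "1 2.7 -1.5 0 0 0 0; 1 2.7 -1.5 0 0 0 0; 1 2.7 -1.5 0 0 0 0; 1 2.7 -1.5 0 0 0 0; 1 2.7 -1.5 0 0 0 0"

```text
clock: 32.88
eef_pos: [494.5, -133.5, 245.6]
tool_rot: [-3.142, -0.0, 1.57]
force: [-0.1, 0.4, -0.1]
width: 85.3
gripper_force: 0.0
```

Emit:
move_arm:
  targets: "1 2 -1 0 0 0 0; 1 1.1 -0.6 0 0 0 0; 1 0 0 0 0 0 0; 1 0 0 0 0 0 0; 1 0 0 0 0 0 0"

```text
clock: 33.3
eef_pos: [480.4, -105.3, 245.7]
tool_rot: [3.141, 0.001, 1.569]
force: [-0.1, 0.3, -0.4]
width: 85.2
gripper_force: 0.0
```

```bash
python3 - <<'E'
from h import *
p,w=pose();print(p)
d=cams.get_image("top");im=cv2.cvtColor(d["color"],cv2.COLOR_RGB2HSV).astype(int)
m=np.zeros(im.shape[:2],bool);m[130:175,370:420]=1;q=np.argwhere(m&(im[...,0]<14)&(im[...,1]>180))[:,::-1];print("nozzle",q.mean(0),"start 395.2 149.8")
im,m=wcirc(w,(480,-105,190),0,0,45)
q=np.argwhere(m&((im[...,0]>170)|(im[...,0]<5))&(im[...,1]>120))[:,::-1];print(wunproj(w,[(q.min(0)+q.max(0))/2],193))
E
```

```text
[ 4.8002e+02 -1.0507e+02  2.4555e+02  1.5700e+00  1.2000e-01  2.3000e-01
  2.5000e-01]
nozzle [395.63157895 149.63157895] start 395.2 149.8
[[476.87858972 -98.82933896]]
```

Emit:
move_arm:
  targets: "1 0 -0.1 2 0 0 0; 1 0 0 2.5 0 0 0; 1 0 0 2 0 0 0; 1 0 0 0.9 0 0 0; 1 0 0 0 0 0 0"

```text
clock: 34.02
eef_pos: [477.2, -103.8, 170.0]
tool_rot: [-3.138, -0.001, 1.57]
force: [-0.7, 0.0, 0.4]
width: 85.4
gripper_force: 0.0
```

Emit:
move_arm:
  targets: "0.3 0 0 0 0 0 0; 0.1 0 0 0 0 0 0; -0.3 0 0 0 0 0 0; -1 0 0 0 0 0 0; -1 0 0 0 0 0 0"

```text
clock: 34.43
eef_pos: [479.1, -104.0, 173.2]
tool_rot: [3.14, 0.001, 1.57]
force: [-1.1, 1.2, 5.9]
width: 43.1
gripper_force: 60.1
```

Emit:
move_arm:
  targets: "-1 0 0 0 0 0 0; -1 0 0 0 0 0 0"

```text
clock: 34.6
eef_pos: [479.1, -104.0, 173.2]
tool_rot: [3.14, 0.001, 1.57]
force: [-1.5, 0.4, 6.0]
width: 42.5
gripper_force: 60.1
```

Emit:
move_arm:
  targets: "-1 0 0 -0.5 0 0 0; -1 0 0 -1 0 0 0; -1 0 0 -2 0 0 0; -1 -0.5 0 -2 0 0 0; -1 -1.5 0 0 0 0 0"

```text
clock: 35.02
eef_pos: [481.1, -121.5, 230.9]
tool_rot: [3.135, -0.0, 1.574]
force: [1.2, -0.2, -3.9]
width: 42.8
gripper_force: 62.0
```

Emit:
move_arm:
  targets: "-1 -2.4 -0.1 0 0 0 0; -1 -2.4 -0.1 0 0 0 0; -1 -2.4 -0.1 0 0 0 0; -1 -2.4 -0.1 0 0 0 0; -1 -2.4 -0.1 0 0 0 0"

```text
clock: 35.43
eef_pos: [473.1, -244.9, 227.5]
tool_rot: [3.141, -0.0, 1.571]
force: [0.6, 0.1, -4.3]
width: 42.9
gripper_force: 61.9
```

Emit:
move_arm:
  targets: "-1 -2.4 -0.1 0 0 0 0; -1 -2.4 -0.1 0 0 0 0; -1 -2.4 -0.1 0 0 0 0; -1 -2.4 -0.1 0 0 0 0; -1 -1.5 0 0 0 0 0"

```text
clock: 35.85
eef_pos: [468.3, -358.1, 227.2]
tool_rot: [-3.141, 0.002, 1.568]
force: [-0.4, -0.5, -3.4]
width: 42.7
gripper_force: 61.9
```

Emit:
move_arm:
  targets: "-1 -0.7 0 0 0 0 0; -1 0 0 0 0 0 0; -1 0 0 0 0 0 0; -1 0 0 0 0 0 0"

```text
clock: 36.18
eef_pos: [469.9, -359.5, 226.8]
tool_rot: [-3.142, -0.002, 1.573]
force: [-0.4, 0.3, -3.4]
width: 42.6
gripper_force: 61.9
```

```bash
python3 -c "
from h import *
print(pose()[0])"
```

```text
[ 4.6985e+02 -3.6028e+02  2.2691e+02  1.5700e+00 -1.8000e-01 -3.0000e-01
 -4.0000e+00]
```

Emit:
move_arm:
  targets: "-1 -0.2 0.1 1.5 0 0 0; -1 0 0 1.5 0 0 0; -1 0 0 1.2 0 0 0; -1 0 0 0.5 0 0 0; -1 0 0 0 0 0 0"

```text
clock: 36.85
eef_pos: [469.7, -363.0, 178.6]
tool_rot: [-3.139, -0.002, 1.571]
force: [-0.2, 0.5, -3.9]
width: 42.9
gripper_force: 61.8
```

Emit:
move_arm:
  targets: "-1 0 0 0 0 0 0; -1 0 0 0.2 0 0 0; -1 0 0 0 0 0 0; -1 0 0 0 0 0 0"

```text
clock: 37.18
eef_pos: [470.7, -364.0, 178.3]
tool_rot: [3.141, 0.001, 1.57]
force: [0.3, -0.4, -4.5]
width: 42.9
gripper_force: 61.8
```

Emit:
move_arm:
  targets: "-1 0 0 0.2 0 0 0; -1 0 0 0 0 0 0; -1 0 0 0 0 0 0"

```text
clock: 37.43
eef_pos: [470.3, -363.8, 175.7]
tool_rot: [-3.142, -0.0, 1.57]
force: [0.1, 0.8, -4.2]
width: 43.2
gripper_force: 61.8
```

Emit:
move_arm:
  targets: "-1 0.1 0 0.1 0 0 0; -1 0 0 0 0 0 0; -1 0 0 0 0 0 0"

```text
clock: 37.68
eef_pos: [470.5, -363.2, 175.4]
tool_rot: [3.141, 0.001, 1.57]
force: [0.3, -0.5, 0.8]
width: 42.7
gripper_force: 62.4
```

Emit:
move_arm:
  targets: "-1 0 0 0.1 0 0 0; -1 0 0 0 0 0 0; -1 0 0 0 0 0 0"

```text
clock: 37.93
eef_pos: [470.6, -363.6, 175.3]
tool_rot: [3.141, 0.002, 1.57]
force: [-3.0, 0.6, 8.5]
width: 42.7
gripper_force: 63.3
```

Seated. I'll release it and go to the black can at about (479,-15.5).

Emit:
move_arm:
  targets: "0.1 0 0 0 0 0 0; 0.4 0 0 0 0 0 0; 1 0 0 0 0 0 0; 1 0 0 0 0 0 0; 1 0 0 -2 0 0 0"

```text
clock: 38.35
eef_pos: [468.3, -361.3, 190.5]
tool_rot: [-3.136, -0.004, 1.571]
force: [-0.3, -0.2, 0.4]
width: 85.5
gripper_force: 0.0
```

Emit:
move_arm:
  targets: "1 0 0 -3 0 0 0; 1 0 0 -3 0 0 0; 1 1.5 0 0 0 0 0; 1 3 0.1 0 0 0 0; 1 3 0.1 0 0 0 0"

```text
clock: 38.77
eef_pos: [472.4, -287.7, 253.9]
tool_rot: [3.14, 0.001, 1.568]
force: [1.3, 0.7, -0.9]
width: 85.6
gripper_force: 0.0
```

Emit:
move_arm:
  targets: "1 3 0.1 0 0 0 0; 1 3 0.1 0 0 0 0; 1 3 0.1 0 0 0 0; 1 3 0.1 0 0 0 0; 1 3 0.1 0 0 0 0"

```text
clock: 39.18
eef_pos: [477.2, -136.0, 253.5]
tool_rot: [3.142, -0.0, 1.571]
force: [0.3, 0.4, 0.2]
width: 85.3
gripper_force: 0.0
```

Emit:
move_arm:
  targets: "1 3 0.1 0 0 0 0; 1 3 0.1 0 0 0 0; 1 3 0 0 0 0 0; 1 2 0 0 0 0 0; 1 1 0 0 0 0 0"

```text
clock: 39.6
eef_pos: [479.3, -14.0, 253.7]
tool_rot: [3.141, -0.002, 1.575]
force: [-0.2, 0.0, 0.2]
width: 84.9
gripper_force: 0.0
```

Emit:
move_arm:
  targets: "1 0 0 0 0 0 0; 1 0 0 0 0 0 0; 1 0 0 0 0 0 0"

```text
clock: 39.85
eef_pos: [479.5, -19.6, 253.5]
tool_rot: [-3.141, 0.001, 1.568]
force: [-0.7, -0.4, 1.2]
width: 85.4
gripper_force: 0.0
```

```bash
python3 - <<'E'
from h import *
print(pose()[0])
d=cams.get_image("top");im=cv2.cvtColor(d["color"],cv2.COLOR_RGB2HSV).astype(int)
m=np.zeros(im.shape[:2],bool);m[190:240,325:450]=1;q=np.argwhere(m&((im[...,0]>170)|(im[...,0]<6))&(im[...,1]>140))[:,::-1];print("red",q.mean(0),"start 412.9 201.0")
E
```

```text
[ 4.7952e+02 -1.9350e+01  2.5361e+02  1.5700e+00 -6.4000e-01 -2.6000e-01
 -5.0000e-02]
red [413.46332046 201.72972973] start 412.9 201.0
```

Emit:
move_arm:
  targets: "1 0.4 0 2.5 0 0 0; 1 0 0 2.5 0 0 0; 1 0 0 2.5 0 0 0; 1 0 0 1.6 0 0 0; 1 0 0 0.9 0 0 0"

```text
clock: 40.57
eef_pos: [478.4, -14.2, 151.9]
tool_rot: [-3.139, -0.0, 1.57]
force: [-0.6, 0.5, -0.2]
width: 85.4
gripper_force: 0.0
```

Emit:
move_arm:
  targets: "1 0 0 0 0 0 0; 0.3 0 0 0 0 0 0; 0 0 0 0 0 0 0; -0.3 0 0 0 0 0 0; -1 0 0 0 0 0 0"

```text
clock: 40.98
eef_pos: [480.1, -13.8, 154.7]
tool_rot: [3.14, 0.0, 1.57]
force: [-0.3, -0.3, 1.2]
width: 39.0
gripper_force: 0.7
```

Emit:
move_arm:
  targets: "-1 0 0 0 0 0 0; -1 0 0 0 0 0 0; -1 0 0 0 0 0 0"

```text
clock: 41.23
eef_pos: [480.0, -13.8, 155.0]
tool_rot: [3.14, 0.0, 1.57]
force: [-2.6, -0.0, 6.9]
width: 36.8
gripper_force: 59.2
```

Emit:
move_arm:
  targets: "-1 0 0 -0.5 0 0 0; -1 0 0 -1 0 0 0; -1 0 0 -2 0 0 0; -1 -0.5 0 -2 0 0 0; -1 -1.5 0 0 0 0 0"

```text
clock: 41.65
eef_pos: [481.9, -31.3, 212.4]
tool_rot: [3.135, -0.002, 1.574]
force: [-0.0, 0.3, -2.7]
width: 36.8
gripper_force: 60.6
```

Emit:
move_arm:
  targets: "-1 -2.4 0 0 0 0 0; -1 -2.4 0 0 0 0 0; -1 -2.4 0 0 0 0 0; -1 -2.4 0 0 0 0 0; -1 -2.4 0 0 0 0 0"

```text
clock: 42.07
eef_pos: [479.1, -155.0, 209.1]
tool_rot: [3.142, 0.0, 1.57]
force: [-0.1, -0.3, -3.1]
width: 36.3
gripper_force: 60.6
```

Emit:
move_arm:
  targets: "-1 -2.4 0 0 0 0 0; -1 -2.4 0 0 0 0 0; -1 -2.4 0 0 0 0 0; -1 -2.4 0 0 0 0 0; -1 -1.5 0 0 0 0 0"

```text
clock: 42.48
eef_pos: [478.6, -268.1, 208.9]
tool_rot: [-3.141, 0.002, 1.568]
force: [1.0, -0.5, -2.9]
width: 36.8
gripper_force: 60.5
```

Emit:
move_arm:
  targets: "-1 -0.8 0 0 0 0 0; -1 0 0 0 0 0 0; -1 0 0 0 0 0 0; -1 0 0 0 0 0 0"

```text
clock: 42.82
eef_pos: [479.6, -270.9, 208.8]
tool_rot: [-3.142, -0.001, 1.572]
force: [0.3, 0.5, -2.6]
width: 36.4
gripper_force: 60.5
```

```bash
python3 -c "
from h import *
print(pose()[0])"
```

```text
[ 4.7970e+02 -2.7140e+02  2.0889e+02  1.5700e+00 -1.5000e-01  2.0000e-02
 -2.7000e+00]
```

Emit:
move_arm:
  targets: "-1 -0.1 0 1.5 0 0 0; -1 0 0 1.5 0 0 0; -1 0 0 1.2 0 0 0; -1 0 0 0.6 0 0 0; -1 0 0 0 0 0 0"

```text
clock: 43.48
eef_pos: [478.7, -273.1, 159.5]
tool_rot: [-3.139, -0.001, 1.571]
force: [-0.8, -0.3, -2.3]
width: 36.5
gripper_force: 60.5
```

Emit:
move_arm:
  targets: "-1 0 0 0 0 0 0; -1 0 0 0.2 0 0 0; -1 0 0 0 0 0 0; -1 0 0 0 0 0 0"

```text
clock: 43.82
eef_pos: [479.8, -273.9, 159.3]
tool_rot: [3.141, 0.0, 1.57]
force: [-0.2, 0.3, -2.2]
width: 36.6
gripper_force: 60.5
```

Emit:
move_arm:
  targets: "-1 0 0 0.1 0 0 0; -1 0 0 0 0 0 0; -1 0 0 0 0 0 0"

```text
clock: 44.07
eef_pos: [479.5, -273.8, 157.9]
tool_rot: [3.141, 0.0, 1.57]
force: [-0.7, -0.3, -2.3]
width: 36.6
gripper_force: 60.5
```

Emit:
move_arm:
  targets: "-1 0 0 0.1 0 0 0; -1 0 0 0 0 0 0; -1 0 0 0 0 0 0"

```text
clock: 44.32
eef_pos: [479.6, -274.0, 157.2]
tool_rot: [3.141, 0.0, 1.57]
force: [-0.8, 0.1, 1.8]
width: 36.7
gripper_force: 61.2
```

Emit:
move_arm:
  targets: "-1 0 0 0.1 0 0 0; -1 0 0 0 0 0 0; -1 0 0 0 0 0 0"

```text
clock: 44.57
eef_pos: [479.8, -274.2, 157.1]
tool_rot: [3.141, 0.001, 1.57]
force: [-1.4, 0.2, 9.4]
width: 36.3
gripper_force: 62.1
```

Emit:
move_arm:
  targets: "0 0 0 0 0 0 0; 0.4 0 0 0 0 0 0; 1 0 0 0 0 0 0; 1 0 0 0 0 0 0; 1 0 0 -2 0 0 0"

```text
clock: 44.98
eef_pos: [477.2, -272.8, 172.8]
tool_rot: [-3.136, -0.003, 1.571]
force: [-0.4, -0.4, -0.0]
width: 85.2
gripper_force: 0.0
```

Emit:
move_arm:
  targets: "1 0 0 -3.5 0 0 0; 1 0 0 -3.5 0 0 0; 1 2 0 -1 0 0 0; 1 3.5 0 0 0 0 0; 1 3.5 0 0 0 0 0"

```text
clock: 45.4
eef_pos: [479.9, -184.0, 256.7]
tool_rot: [3.139, 0.001, 1.567]
force: [0.5, 0.2, -1.1]
width: 85.5
gripper_force: 0.0
```

Emit:
move_arm:
  targets: "1 3.5 0 0 0 0 0; 1 3.5 0 0 0 0 0; 1 2 0 0 0 0 0; 1 0 0 0 0 0 0; 1 0 0 0 0 0 0"

```text
clock: 45.82
eef_pos: [479.6, -92.6, 255.9]
tool_rot: [3.141, 0.0, 1.574]
force: [0.4, -0.7, -0.7]
width: 85.3
gripper_force: 0.0
```

```bash
python3 - <<'E'
from h import *
print(pose(2)[0])
d=cams.get_image("top");im=d["color"]
a=cv2.imread("pics/top0.png")
f=lambda i,r,c:cv2.resize(i[r[0]:r[1],c[0]:c[1]],None,fx=3,fy=3,interpolation=cv2.INTER_CUBIC)
n=im[:,:,::-1]
top=np.hstack([f(a,(135,235),(335,435)),f(n,(135,235),(335,435))]);g=f(n,(180,235),(80,280))
cv2.imwrite("pics/end.png",np.vstack([top,g]))
V=im.max(2);m=np.zeros(V.shape,bool);m[180:230,90:160]=V[180:230,90:160]<75
c=max(cv2.findContours(m.astype(np.uint8),0,1)[0],key=cv2.contourArea)[:,0]
print("case",cv2.minAreaRect(unproj(d,c,35).astype(np.float32)))
E
```

```text
[ 4.7955e+02 -9.4470e+01  2.5568e+02  1.5700e+00  7.0000e-02  5.2000e-01
 -8.1000e-01]
case ((460.273681640625, 407.8751525878906), (60.01768112182617, 151.8424072265625), 1.2774732112884521)
```

View pics/end.png

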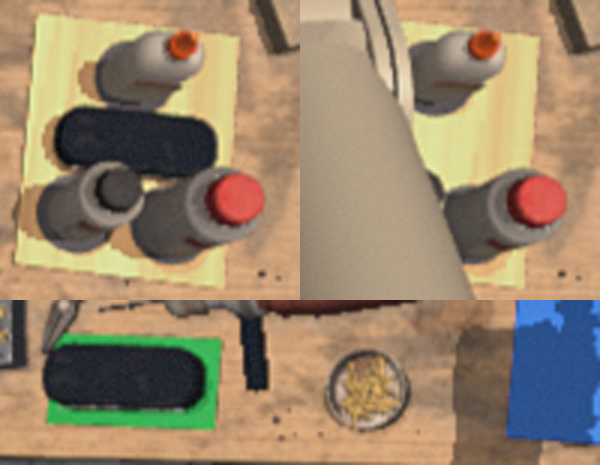

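The case is centred on the green mat, and the bottle and red can match their starting pixels. The arm hides the black can, so I'll check it in the side view before handing in.

```bash
python3 - <<'E'
from h import *
from cell import order
a=cv2.imread("pics/side0.png");n=cams.get_image("side")["color"][:,:,::-1].copy()
r=cv2.matchTemplate(n[115:200,255:310],a[125:182,268:292],cv2.TM_CCOEFF_NORMED);_,v,_,l=cv2.minMaxLoc(r)
dx,dy=l[0]+255-268,l[1]+115-125;print(v,dx,dy)
if v>.85 and abs(dx)<=2 and abs(dy)<=2: print(order.finish_job())
E
```

```text
0.7026573419570923 1 0
```

```bash
python3 - <<'E'
from h import *
a=cv2.imread("pics/side0.png");n=cams.get_image("side")["color"][:,:,::-1]
cv2.imwrite("pics/s9.png",cv2.resize(np.hstack([a[105:205,225:310],n[105:205,225:310]]),None,fx=4,fy=4,interpolation=cv2.INTER_CUBIC))
E
```

```text
(no output)
```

View pics/s9.png

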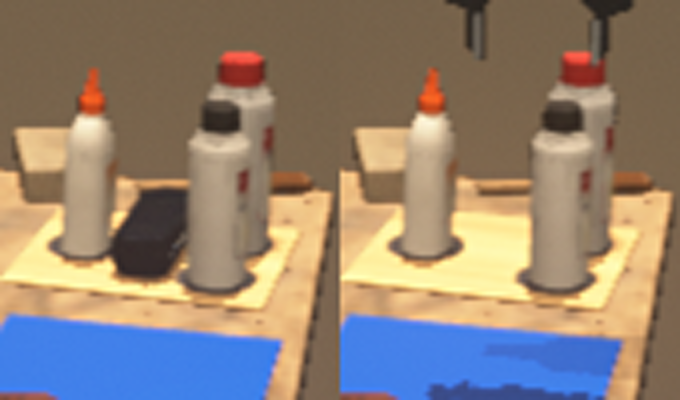

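All three stand upright on their marks. The black can is at (560,230) in the right half, against (220,230) in the starting view on the left (the halves are 340 px apart).

```bash
python3 -c "
from cell import order
print(order.finish_job())"
```

```text
the job is handed in; nothing more can be done
None
```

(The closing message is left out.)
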